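# Open a clamped plaster mould and take out the cast vase

## Robot

A 7-joint arm with a two-finger parallel gripper is mounted at the origin on the work surface. World frame = base frame: x ahead of the robot, y to its left, z up, the work surface at z = 0. Lengths are in m, angles in rad, forces in N, time in s.
With the tool pointing down it reaches from about 0.35 to 0.9 m from the base axis. Payload 8.1 kg.
Tool frame: the origin (TCP) lies at the very end of the fingers, on their centre line; the grasp point (between the pads) lies 19 mm behind it; z points along the fingers, y is the line along which they close (so a half turn about z gives the same grasp; the last joint's range is limited). The gripper opens to 92 mm and grips with 3 to 60 N. Pads are 19 mm wide; open, the fingers measure 130 mm over their backs; the gripper's body (75 mm by 190 mm) begins 47 mm behind the grasp point.
Start: joints at [-1.388, 0.434, 0.025, 1.573, -0.012, 1.134, -0.075], TCP at [0.176, 0.6, 0.227] pointing down, gripper open.
Joint ranges: [-2.62, 2.62], [-0.44, 2.09], [-1.27, 1.32], [0.08, 2.57], [-1.32, 4.46], [0.12, 2], [-2.74, 2.74]. Speed limits (rad/s): [2.22, 2.22, 3.01, 3.01, 3.14, 3.14, 3.14].

## Interface

Orientations are given as a rotation vector (axis times angle).
In Python, from cell import readout, cams, job gives the robot as it stands.
- The arm moves only by the tool drive_tool, never from a script. Its argument "commands" is a list of rows, each a list of 3 entries, a list of its own where there are three numbers: the turn, a rotation vector about the tool's x, y, z in rad, then the shift along the tool's x, y, z in cm, then the gripper's target within -1 to 1 (fully open at 1, half-way at 0, shut at -1). A call has 1 to 20 rows; each row is the pose to reach, as a shift and turn from the pose commanded when the call began, along the tool's axes at that moment; what a row does not reach only later rows make up. A row lasts 1/12 s, in which the tool goes at most 41.7 mm and 7.16 degrees, less where a joint would pass 70% of its speed; a pose out of reach is approached as far as the arm can. A call with a gripper value outside its range is refused whole. The fingers move at their own pace and stop on an object; "newtons" is the grip in N (left out, the last holds). Time passes only in rows, so rows that repeat a pose let the fingers close. It gives the time, the measured TCP pose, the force, the opening and the grip force at its end, in the units of the state.
- readout.observe(): the state, without advancing time (a new reading comes with each control period).
- cams.get_image(name): name is "scene" or "top" or "wrist"; returns the picture (480x640x3 uint8, blue, green, red); there is no depth.
- cams.camera_info(name): a dict with "camera_matrix" (3x3 intrinsics, pixels), "R" (3x3) and "t" (3): a world point X has camera coordinates R X + t. Camera axes: x right, y down, z forward; pixel columns grow to the right and rows downward; lengths in m; the calibration is good to about 2 mm. A picture is of the moment at which its call begins: read the wrist's pose just before it. camera_info takes no time and is no camera call; for the wrist camera it gives the pose at the moment of the call.
- job.sign_off(): hands the job in; it is judged then, once.
The state is a dict: "clock": time; "joints": joint angles; "dq": joint speeds; "joint_efforts": joint torques, N m; "position": TCP position; "ee_rot": TCP orientation; "force": force on the tool from outside, world axes, zero at the start; "ft_torque": the same for the moment, N m; "width": opening from 0.0 (shut) to 1.0 (fully open); "gripper_force": force on a finger pad.
Only numpy, scipy, OpenCV 4.12 (cv2) and the standard library are available. Lean on these libraries where they do the work, as an engineer would, in place of code of your own. Each camera call takes 0.05 s, during which the arm holds its last target. There are 200 camera calls.

## Task

Demould the cast: flip the toggle clamp open until its forked arm stands up past upright, lift the plaster cap straight up off the little clay vase without upsetting it, and stand the cap the same way up in the free space on the slatted drying rack, clear of the other cap. Then lift the vase out and stand it upright in the middle of the empty plaster bat on the ware board. The clay is unfired: keep the vase upright, set cap and vase down rather than dropping them, leave the clamp open and leave the other vases and the other cap alone.

Things in the scene. Friction and masses are not known exactly. Their poses are not given: they have to be found in the camera images.
- station: Casting station, fixed: plywood base 300 x 150 x 18 mm; on its -x part a plaster mould foot, 120 x 120 mm, centred at x = -55 mm, top at z = 46 mm, with a round raised land 68 mm across, 4 mm high; on its +x part an aluminium column, 64 x 60 mm, centred at x = +40 mm, top at z = 103 mm, with a toggle clamp in the plane y = 0. Origin: centre of the underside; z up, -x roughly towards the robot
- mould_seat (a point): Centre of the mould foot's flat top, 46 mm above the table: where the origin of the closed cap rests. Axes as the station's
- clamp_arm (a joint): Angle of the clamp's forked arm about its pivot (station x = +27, z = 151 mm, axis y): 0 = clamped, arm level towards station -x, two rubber-tipped spindles, 24 mm either side of the middle, on the cap's top, locked over centre: only the handle opens it. Grows as the arm rises; pi/2 upright, about 1.75 fully open, leaning back, tip 233 mm up. Arm reach 82 mm, fork 56 mm wide. Stays where left
- handle_grip (a point): Point on the axis of the clamp handle's red round grip (18 mm diameter, 84 mm long), 35 mm below its top end. Clamped: grip upright, point at station x = +47, z = 233 mm. Pushed to station +x it opens (by 80 degrees; 7 N to pass centre, then 3 N): the point follows an arc of about 84 mm round the arm's pivot, to 10 mm below it. Site z: along the grip to its free end; x: the way it moves to open
- fork_tip (a point): Point on the clamp arm's middle line between its two spindles, 82 mm from the arm's pivot
- cap: White plaster mould cap over the vase, a round block open right through: 84 mm tall, flange 104 mm in diameter up to 24 mm, tapering to a round neck 64 to 66 mm in diameter from 46 mm up to the top (grip here), hole 34 mm across in the top. 0.2 to 0.4 kg, loose. Origin: centre of its underside; z up. It must rise 80 mm straight up (3 mm play to the vase) to clear the vase
- vase: Unfired grey clay bud vase inside the cap, 76 mm tall, standing on the mould foot's land (origin 50 mm above the table): foot 40 mm in diameter, widest 54 mm at 16 mm up, round neck 26 mm in diameter from 38 to 64 mm up (grip here), lip 29 mm. About 75 g, loose. Origin: centre of the foot; z up
- rack: Slatted wooden drying rack, 300 mm (x) by 150 mm (y), top of the slats 40 mm above its origin. Fixed; may be on the left or on the right. Origin: centre of its underside. The other cap stands on its +x half; the -x half is free (a good place for the cap is 75 mm from the middle towards -x)
- cap_b: A second mould cap like the first, already drying on the +x half of the rack; leave it. Origin: centre of its underside
- board: Pale ware board on two battens, 330 mm (x) by 130 mm (y), top 38 mm above its origin, with three round plaster bats in a row along x. Fixed. Origin: centre of its underside
- bat_free: The empty round plaster bat on the ware board, 88 mm in diameter, 10 mm thick, fixed; which of the three places it has varies. Origin: centre of its underside; its top 10 mm above
- vase_b: Finished vase like the other, on its own bat; leave it. Bats stand about 95 mm apart. Origin: centre of the foot
- vase_c: Another finished vase on its own bat; leave it. Origin: centre of the foot
Mind the look-alikes: they are no part of the job. What is shaped like the vase but orange is not meant.

How it is judged:
On the way, in this order (a step that is already met when the one before it is completed fails the run):
1. the clamp arm is flipped up at least to upright, the cap still closed on the mould foot (value of joint clamp_arm above 1.5 rad and distance between cap and mould_seat below 0.012 m), for 0.2 s.
2. the cap is lifted clear above the vase, which stays standing on the mould foot (z of cap in the frame of mould_seat above 0.08 m and distance between vase and mould_seat below 0.025 m and angle between vase's own z axis and vertical below 0.1 rad), for 0.05 s.
3. the cap stands upright on the drying rack, let go, the vase still standing on the mould foot (z of cap in the frame of rack between 0.035 and 0.045 m and x of cap in the frame of rack between -0.13 and 0.13 m and y of cap in the frame of rack between -0.04 and 0.04 m and angle between each of cap, vase's own z axis and vertical below 0.1 rad and contact force between the fingers and cap below 0.1 N and distance between vase and mould_seat below 0.025 m), for 0.2 s.
4. the vase is lifted out, upright, in the gripper (z of vase in the frame of mould_seat above 0.03 m and contact force between the fingers and vase above 0.5 N and angle between vase's own z axis and vertical below 0.35 rad), for 0.05 s.
At the end, for the whole second after the job is handed in: clamp arm past 1.5 rad; cap upright (0.1 rad), at rest on the rack's slats, centre within 130 mm along and 40 mm across of the rack's middle, not touching the other cap; vase upright (0.1 rad), at rest on the empty bat, within 20 mm of its centre (value of joint clamp_arm above 1.5 rad and z of cap in the frame of rack between 0.035 and 0.045 m and x of cap in the frame of rack between -0.13 and 0.13 m and y of cap in the frame of rack between -0.04 and 0.04 m and angle between each of cap, vase's own z axis and vertical below 0.1 rad and contact force between cap and cap_b below 0.1 N and horizontal distance between vase and bat_free below 0.02 m and z of vase in the frame of bat_free between 0.006 and 0.014 m and linear speed of each of vase, cap below 0.02 m/s).
It fails at once if the vase is tipped over (more than 0.6 rad) (angle between vase's own z axis and vertical above 0.6 rad).
It fails at once if the vase is dropped (falls faster than 0.5 m/s, touched by no finger) (linear speed of vase above 0.5 m/s and contact force between the fingers and vase below 0.05 N).
It fails at once if the cap is dropped (falls faster than 0.5 m/s, touched by no finger) (linear speed of cap above 0.5 m/s and contact force between the fingers and cap below 0.05 N).
It fails at once if another vase or the other cap is moved (distance of any of vase_b, vase_c, cap_b from where it was at the start of the episode above 0.02 m).
It also fails if it takes over 61 s, if anything falls off the work surface, if the arm or the gripper's body presses on something with over 40 N, if the wrist force passes 120 N, or if a joint passes its speed limit or range.

## Working session

There is one attempt and no reset: what is moved stays moved. The work goes in short steps, Python scripts to look and compute and a tool call to move; the robot and the scene stay as the last step left them, time stands still between calls to the robot, and variables do not carry over. Pictures are saved under pics/ and viewed, at most 10 in all, crops included, and the job is handed in when it is done.

Besides the shell and the picture viewer there is one more tool, called as name(argument=value, ...) on one line, values as JSON. drive_tool: Moves the arm, as the interface text tells. Its arguments: {"type":"object","properties":{"commands":{"type":"array"},"newtons":{"type":"number"}},"required":["commands"]}

```bash
mkdir -p pics; python3 - <<'E'
from cell import readout,cams
import cv2
s=readout.observe();print(s)
for n in("scene","top"):
    cv2.imwrite(f"pics/{n}0.png",cams.get_image(n)); i=cams.camera_info(n);print(n,i)
E
```

```text
{'clock': 0.0, 'joints': array([-1.3876133 ,  0.4352442 ,  0.02499407,  1.57409819, -0.0115752 ,
        1.13399481, -0.07515973]), 'dq': array([ 0.00010736,  0.00087958,  0.00030158,  0.0003337 , -0.00135001,
        0.00064042, -0.00157566]), 'joint_efforts': array([-5.47272248e-04, -6.67822838e+01,  9.84715708e-01, -3.14466798e+01,
       -6.07392867e-02,  4.25466523e-02,  1.62010824e-04]), 'position': array([0.17612369, 0.59913759, 0.22593162]), 'ee_rot': array([-4.47588202e-01, -3.10949172e+00,  2.51211311e-03]), 'force': array([-0.18099279, -0.38764516,  0.10743183]), 'ft_torque': array([ 0.03047074, -0.04634989, -0.00406641]), 'gripper_force': 0.0, 'width': 0.9990045515049255}
scene {'camera_matrix': array([[561.68931191,   0.        , 314.7428112 ],
       [  0.        , 561.68931191, 239.80353792],
       [  0.        ,   0.        ,   1.        ]]), 'R': array([[ 0.86474106,  0.50206145, -0.01253782],
       [ 0.28904157, -0.51794521, -0.80510107],
       [-0.41070411,  0.69258001, -0.59300512]]), 't': array([-0.44549181, -0.02025804,  1.51935548])}
top {'camera_matrix': array([[547.52469757,   0.        , 324.19221346],
       [  0.        , 547.52469757, 235.44183391],
       [  0.        ,   0.        ,   1.        ]]), 'R': array([[ 0.02595785, -0.99963321, -0.00772237],
       [-0.99715473, -0.02534506, -0.0709935 ],
       [ 0.07077173,  0.00954324, -0.99744688]]), 't': array([0.0035154 , 0.53970525, 1.2290119 ])}
```

View pics/scene0.png

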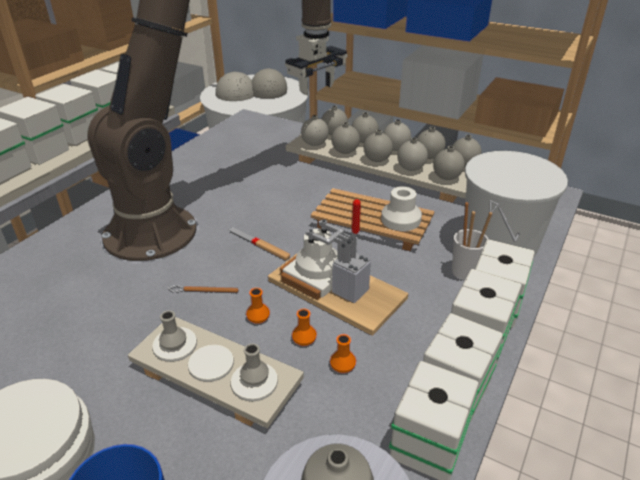

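View pics/top0.png

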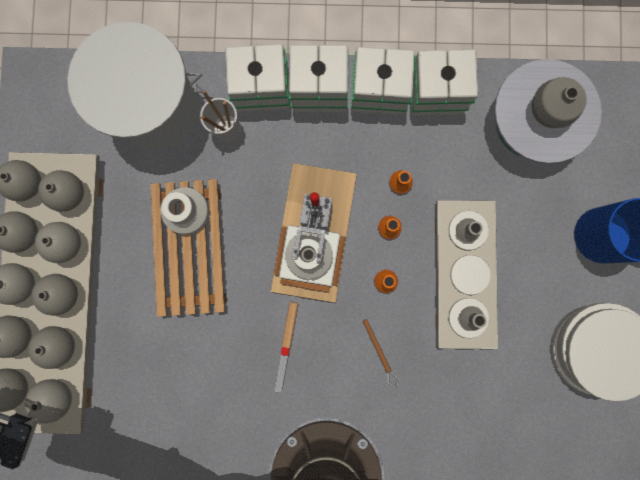

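The scene picture shows the clamped station in the middle at (335,280). The rack is to the left in y, with cap_b at its far end and its near half free. The board is to the right; its middle bat is empty at top (470,275). The station base in top has corners around (293,166), (355,174), (336,300), (273,294).

```bash
cat > h.py <<'E'
import numpy as np,cv2
from cell import readout,cams
from scipy.spatial.transform import Rotation as Ro
def back(n,u,v,z,i=None):
    i=i or cams.camera_info(n);K,R,t=(np.array(i[k]) for k in("camera_matrix","R","t"))
    d=R.T@np.linalg.inv(K)@[u,v,1];c=-R.T@t
    return c+d*(z-c[2])/d[2]
def proj(n,X,i=None):
    i=i or cams.camera_info(n);K,R,t=(np.array(i[k]) for k in("camera_matrix","R","t"))
    p=K@(R@np.array(X)+t);return p[:2]/p[2]
E
python3 - <<'E'
from h import *
im=cv2.imread("pics/top0.png")
c=cv2.resize(im[155:315,255:375],None,fx=5,fy=5,interpolation=3)[:600]
c=cv2.resize(im[158:308,265:365],None,fx=4,fy=4,interpolation=3)
d=cv2.resize(im[170:320,145:235],None,fx=4,fy=4,interpolation=3)
cv2.imwrite("pics/c1.png",np.hstack([d,c]))
hsv=cv2.cvtColor(im,cv2.COLOR_BGR2HSV)
w=((hsv[...,2]>185)&(hsv[...,1]<40)).astype(np.uint8)
roi=np.zeros_like(w);roi[245:300,440:500]=1
n,l,st,ce=cv2.connectedComponentsWithStats(w*roi)
for k in range(1,n):
    if st[k,4]>100:print(st[k],ce[k],back("top",*ce[k],.048))
g=((hsv[...,0]>5)&(hsv[...,0]<25)&(hsv[...,1]>80)).astype(np.uint8)
n,l,st,ce=cv2.connectedComponentsWithStats(g)
for k in range(1,n):
    if st[k,4]>300:print(st[k],ce[k],back("top",*ce[k],.02))
E
```

```text
[ 452  255   39   39 1200] [470.8925     274.38833333] [ 0.45932833 -0.30942989  0.048     ]
[ 271  164   85  138 4519] [315.68665634 222.59637088] [0.56826859 0.03753834 0.02      ]
[389 170  24  24 402] [400.23631841 181.98756219] [ 0.66657864 -0.15366399  0.02      ]
[ 151  179   75  138 5449] [187.60212883 257.7438062 ] [0.48060851 0.32684276 0.02      ]
[378 216  24  23 393] [389.01272265 227.30025445] [ 0.56172477 -0.12980416  0.02      ]
[374 269  24  24 402] [385.25621891 280.81094527] [ 0.43999779 -0.12344808  0.02      ]
[282 302  16  46 386] [289.45336788 324.6865285 ] [0.33586197 0.09038672 0.02      ]
```

View pics/c1.png

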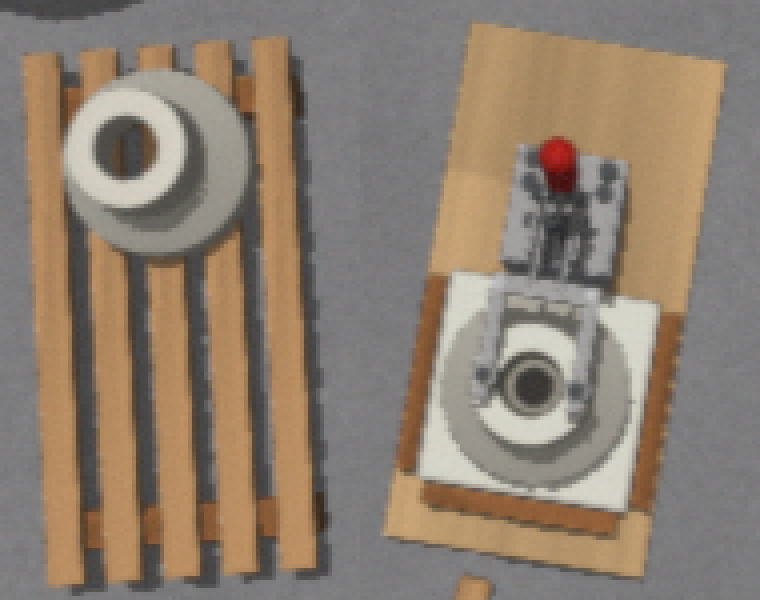

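The crop shows the station base corners at crop (472,22), (727,62), (645,578), (384,533). The mould foot corners are at (449,271), (660,300), (629,512), (420,478), the red grip top at (558,152) and the cap mouth at (533,383). The rack corners are at (22,55), (290,38), (318,568), (48,585).

```bash
python3 - <<'E'
from h import *
def L(p,z,o): return back("top",o[0]+p[0]/4-.4,o[1]+p[1]/4-.4,z)
S=(265-90,158);Rk=(145,170)
b=np.array([L(p,.018,S) for p in[(472,22),(727,62),(645,578),(384,533)]])
f=np.array([L(p,.046,S) for p in[(449,271),(660,300),(629,512),(420,478)]])
r=np.array([L(p,.04,Rk) for p in[(22,55),(290,38),(318,568),(48,585)]])
for n,q in(("base",b),("foot",f),("rack",r)):
    d=q[0]+q[1]-q[2]-q[3];print(n,q.mean(0),"yaw",np.arctan2(d[1],d[0]),[np.linalg.norm(q[i]-q[i-1]).round(3) for i in range(4)])
print("cap top",L((533,383),.130,S),"grip top",L((558,152),.268,S))
# capb flange centre z .064, mouth z .124
print("capb",L((127,148),.124,Rk),L((157,163),.064,Rk))
c=b.mean(0);d=b[0]+b[1]-b[2]-b[3];y=np.arctan2(d[1],d[0]);e=np.array([np.cos(y),np.sin(y),0])
print("seat from base",c-e*.055,"grip",c+e*.047,"foot->station ctr",f.mean(0)+.055*e)
d=r[0]+r[1]-r[2]-r[3];y=np.arctan2(d[1],d[0]);e=np.array([np.cos(y),np.sin(y),0]);print("goal",r.mean(0)-e*.075)
i=cams.camera_info("wrist");print(i)
s=readout.observe();R=Ro.from_rotvec(s['ee_rot']).as_matrix();print(R.round(3)); 
print("cam in tool",R.T@(-np.array(i['R']).T@i['t']-s['position']),(np.array(i['R'])@R).round(3))
E
```

```text
base [0.54736099 0.0411002  0.018     ] yaw -0.1363680057799618 [np.float64(0.297), np.float64(0.149), np.float64(0.299), np.float64(0.15)]
foot [0.49292206 0.04874896 0.046     ] yaw -0.11447243825976786 [np.float64(0.116), np.float64(0.119), np.float64(0.119), np.float64(0.117)]
rack [0.50438307 0.32422842 0.04      ] yaw 0.09467407085451902 [np.float64(0.298), np.float64(0.152), np.float64(0.298), np.float64(0.15)]
cap top [0.49351855 0.04920933 0.13      ] grip top [0.59453971 0.03539997 0.268     ]
capb [0.58481461 0.32834051 0.124     ] [0.58393583 0.32835448 0.064     ]
seat from base [0.49287159 0.04857721 0.018     ] grip [0.59392465 0.03471075 0.018     ] foot->station ctr [0.54741146 0.04127195 0.046     ]
goal [0.42971894 0.31713846 0.04      ]
{'camera_matrix': array([[414.14086336,   0.        , 326.8037396 ],
       [  0.        , 414.14086336, 238.35144895],
       [  0.        ,   0.        ,   1.        ]]), 'R': array([[ 0.28106383,  0.9596885 , -0.0010517 ],
       [ 0.91914389, -0.26887404,  0.28789104],
       [ 0.27600294, -0.08188242, -0.95766259]]), 't': array([-0.62318511, -0.03609192,  0.39037089])}
[[-0.959  0.282 -0.   ]
 [ 0.282  0.959 -0.001]
 [-0.    -0.001 -1.   ]]
cam in tool [ 0.07840626 -0.00126485 -0.15755241] [[ 0.001  1.    -0.   ]
 [-0.958  0.001 -0.288]
 [-0.288  0.001  0.958]]
```

```bash
cat >> h.py <<'E'
Y0=-.133;SEAT=np.array([.493,.0487])
E_=lambda y:np.array([np.cos(y),np.sin(y)])
def st(x,y=0): # station mm -> world xy
    e=E_(Y0);return SEAT+e*(x+55)/1000+np.array([-e[1],e[0]])*y/1000
def goto(xy,z,yaw=Y0):
    s=readout.observe();R=Ro.from_rotvec(s['ee_rot']).as_matrix()
    e=E_(yaw);T=np.array([[-e[0],-e[1],0],[-e[1],e[0],0],[0,0,-1]]).T
    print("turn",Ro.from_matrix(R.T@T).as_rotvec().round(3),"cm",(R.T@(np.array([*xy,z])-s['position'])*100).round(2))
def arc(k):
    th=np.radians(k);ph=th-np.radians(13.7);p=np.array([27+84*np.sin(th),151+84*np.cos(th)])
    c=p-9*np.array([np.cos(ph),-np.sin(ph)]);return c-[9.5,0]
E
python3 - <<'E'
from h import *
print("scene check bat",proj("scene",[.459,-.309,.048]),"grip top",proj("scene",[*st(47),.268]))
for k in(14,30,50,70,85,94):print(k,arc(k).round(1))
goto([.176,.6],.33);goto(st(8),.33);goto(st(8),.233)
E
```

```text
scene check bat [209.29965967 360.46998861] grip top [355.38754101 199.17139266]
14 [ 28.8 232.6]
30 [ 50.9 226.3]
50 [ 74.6 210.3]
70 [ 91.4 187.2]
85 [ 98.3 166.8]
94 [ 99.8 154. ]
turn [-0.001  0.    -0.153] cm [  0.03   0.06 -10.4 ]
turn [-0.001  0.    -0.153] cm [-52.15 -42.94 -10.33]
turn [-0.001  0.    -0.153] cm [-52.15 -42.92  -0.63]
```

drive_tool(commands=[[[0,0,0],[0,0,-5],-1],[[0,0,0],[0,0,-10.4],-1],[[0,0,-0.153],[-52.15,-42.94,-10.4],-1],[[0,0,-0.153],[-52.15,-42.94,-10.4],-1],[[0,0,-0.153],[-52.15,-42.94,-10.4],-1],[[0,0,-0.153],[-52.15,-42.94,-10.4],-1],[[0,0,-0.153],[-52.15,-42.94,-10.4],-1],[[0,0,-0.153],[-52.15,-42.94,-10.4],-1],[[0,0,-0.153],[-52.15,-42.94,-10.4],-1],[[0,0,-0.153],[-52.15,-42.94,-10.4],-1],[[0,0,-0.153],[-52.15,-42.94,-10.4],-1],[[0,0,-0.153],[-52.15,-42.94,-10.4],-1],[[0,0,-0.153],[-52.15,-42.94,-10.4],-1],[[0,0,-0.153],[-52.15,-42.94,-10.4],-1],[[0,0,-0.153],[-52.15,-42.94,-10.4],-1],[[0,0,-0.153],[-52.15,-42.94,-10.4],-1],[[0,0,-0.153],[-52.15,-42.94,-10.4],-1],[[0,0,-0.153],[-52.15,-42.94,-10.4],-1],[[0,0,-0.153],[-52.15,-42.94,-10.4],-1],[[0,0,-0.153],[-52.15,-42.94,-10.4],-1]])

```text
clock: 1.77
position: [0.5565, 0.0365, 0.3303]
ee_rot: [0.219, 3.134, -0.003]
force: [-0.7, 0.2, 0.5]
width: 0.001
gripper_force: 0.0
```

```bash
python3 - <<'E'
from h import *
goto(st(8),.33);goto(st(12),.233)
i=cams.camera_info("wrist");im=cams.get_image("wrist");cv2.imwrite("pics/w1.png",im)
print("grip top px",proj("wrist",[*st(47),.268],i),"seat",proj("wrist",[*SEAT,.13],i))
E
```

```text
turn [-0.002  0.    -0.006] cm [0.16 0.36 0.03]
turn [-0.002  0.    -0.006] cm [-0.24  0.39  9.73]
grip top px [335.27054009 319.46719092] seat [332.37209858 131.29525083]
```

View pics/w1.png

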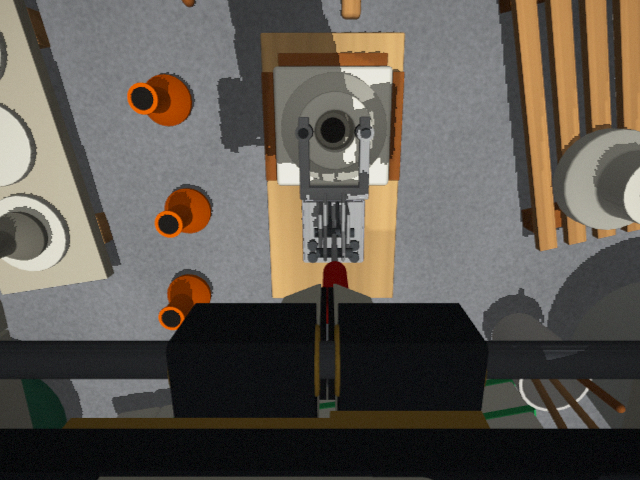

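The wrist view shows the cap mouth at (333,131), against a prediction of (332,131). The red grip is just ahead of the shut fingers at (335,270), so the calibration holds. Next I descend behind the grip and push it along its arc.

drive_tool(commands=[[[0,0,-0.006],[-0.2,0.39,3],-1],[[0,0,-0.006],[-0.24,0.39,6],-1],[[0,0,-0.006],[-0.24,0.39,9],-1],[[0,0,-0.006],[-0.24,0.39,9.73],-1],[[0,0,-0.006],[-0.24,0.39,9.73],-1],[[0,0,-0.006],[-1.2,0.39,9.75],-1],[[0,0,-0.006],[-1.92,0.39,9.77],-1],[[0,0,-0.006],[-2.5,0.39,9.9],-1],[[0,0,-0.006],[-3.05,0.39,10.0],-1],[[0,0,-0.006],[-4.13,0.39,10.4],-1],[[0,0,-0.006],[-5.38,0.39,11.1],-1],[[0,0,-0.006],[-6.5,0.39,12.0],-1],[[0,0,-0.006],[-7.44,0.39,13.1],-1],[[0,0,-0.006],[-8.18,0.39,14.3],-1],[[0,0,-0.006],[-8.62,0.39,15.4],-1],[[0,0,-0.006],[-8.87,0.39,16.35],-1],[[0,0,-0.006],[-9.02,0.39,17.2],-1],[[0,0,-0.006],[-9.02,0.39,17.6],-1],[[0,0,-0.006],[-9.02,0.39,17.6],-1]])

```text
clock: 3.4
position: [0.6444, 0.0327, 0.1534]
ee_rot: [-0.199, -3.133, 0.0]
force: [-2.4, 0.8, 1.2]
width: 0.007
gripper_force: 0.8
```

```bash
python3 - <<'E'
from h import *
goto(st(100),.154)
cv2.imwrite("pics/s2.png",cv2.resize(cams.get_image("scene")[140:340,210:450],None,fx=2.5,fy=2.5))
goto(st(100),.30);goto(st(-55),.30)
E
```

```text
turn [-0.    -0.002  0.006] cm [-0.28 -0.43 -0.06]
turn [-0.    -0.001  0.006] cm [ -0.21  -0.42 -14.58]
turn [-0.    -0.001  0.006] cm [ 15.29  -0.32 -14.57]
```

View pics/s2.png

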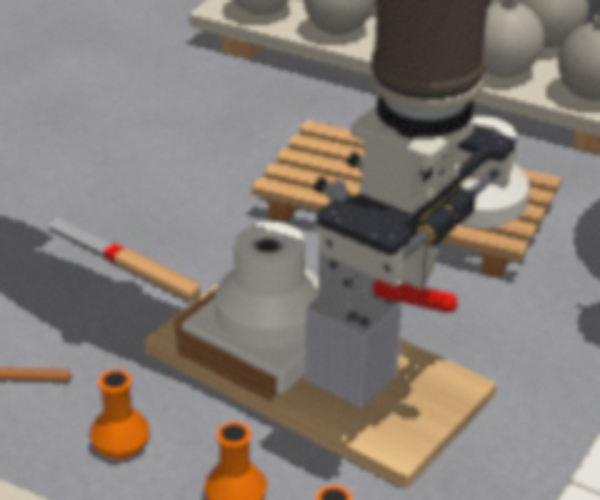

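The handle lies nearly level, with the red grip at crop (415,296), and the cap is still seated. I'll back off upwards and move above the cap, opening the gripper on the way.

drive_tool(commands=[[[0,0,0],[0,0,-3],-1],[[0,0,0.006],[-0.2,-0.2,-7],-1],[[0,0,0.006],[-0.2,-0.3,-11],-1],[[0,0,0.006],[0,-0.3,-14.6],-1],[[0,0,0.006],[4,-0.3,-14.6],-1],[[0,0,0.006],[8,-0.3,-14.6],0.5],[[0,0,0.006],[12,-0.3,-14.6],1],[[0,0,0.006],[15.2,-0.3,-14.6],1],[[0,0,0.006],[15.3,-0.3,-14.6],1],[[0,0,0.006],[15.3,-0.3,-14.6],1],[[0,0,0.006],[15.3,-0.3,-14.6],1],[[0,0,0.006],[15.3,-0.3,-14.6],1]])

```text
clock: 4.45
position: [0.4945, 0.0486, 0.3011]
ee_rot: [0.209, 3.133, -0.0]
force: [0.9, -0.3, -0.3]
width: 0.467
gripper_force: 0.0
```

```bash
python3 - <<'E'
from h import *
goto(st(-55),.30);goto(st(-55),.098)
im=cams.get_image("top");cv2.imwrite("pics/t3.png",cv2.resize(im[140:320,250:390],None,fx=3,fy=3))
i=cams.camera_info("wrist");im=cams.get_image("wrist");cv2.imwrite("pics/w3.png",im)
print(proj("wrist",[*SEAT,.13],i),proj("top",[*st(41),.233]))
E
python3 -c "
import cv2,numpy as np
a=cv2.imread('pics/t3.png');b=cv2.imread('pics/w3.png');b=cv2.resize(b,(380,285));c=np.zeros((540,800,3),np.uint8);c[:,:420]=a;c[:285,420:]=b;cv2.imwrite('pics/j3.png',c)" --  2>/dev/null; ls pics
```

```text
turn [ 0.     0.002 -0.001] cm [ 0.15 -0.01  0.11]
turn [ 0.     0.002 -0.001] cm [ 1.900e-01 -1.000e-02  2.031e+01]
[327.94365853 212.74317183] [314.18978021 201.58229608]
c1.png
j3.png
s2.png
scene0.png
t3.png
top0.png
w1.png
w3.png
```

View pics/j3.png

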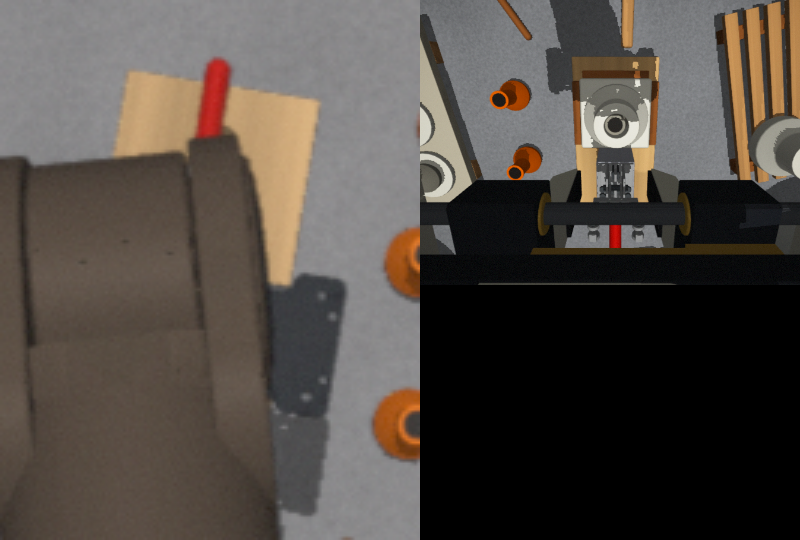

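The clamp is open, with the spindles facing back and the handle down. The cap mouth is at wrist (330,211), against a prediction of (328,213), so the cap is still seated. I'll descend onto the cap neck.

drive_tool(commands=[[[0,0.002,0],[0.1,0,1],1],[[0,0.002,0],[0.15,0,2],1],[[0,0.002,0],[0.15,0,3],1],[[0,0.002,0],[0.15,0,4],1],[[0,0.002,0],[0.15,0,6],1],[[0,0.002,0],[0.15,0,8],1],[[0,0.002,0],[0.15,0,10],1],[[0,0.002,0],[0.15,0,12],1],[[0,0.002,0],[0.15,0,15],1],[[0,0.002,0],[0.15,0,18],1],[[0,0.002,0],[0.15,0,20],1],[[0,0.002,0],[0.15,0,20.3],1],[[0,0.002,0],[0.15,0,20.3],1]], newtons=30)

```text
clock: 5.63
position: [0.4905, 0.0487, 0.0963]
ee_rot: [-0.209, -3.129, 0.002]
force: [0.2, -0.1, 0.2]
width: 0.998
gripper_force: 0.0
```

```bash
python3 - <<'E'
from h import *
goto(st(-55),.098)
E
```

```text
turn [-0.002 -0.005 -0.   ] cm [-0.24  0.04 -0.17]
```

drive_tool(commands=[[[0,-0.003,0],[-0.2,0,-0.15],1],[[0,-0.003,0],[-0.2,0,-0.15],-1],[[0,-0.003,0],[-0.2,0,-0.15],-1],[[0,-0.003,0],[-0.2,0,-0.15],-1],[[0,-0.003,0],[-0.2,0,-0.15],-1],[[0,-0.003,0],[-0.2,0,-0.15],-1],[[0,-0.003,0],[-0.2,0,-0.15],-1],[[0,-0.003,0],[-0.2,0,-0.15],-1]], newtons=30)

```text
clock: 6.3
position: [0.4942, 0.0495, 0.0999]
ee_rot: [0.208, 3.133, 0.002]
force: [0.0, 2.9, 6.6]
width: 0.701
gripper_force: 30.1
```

drive_tool(commands=[[[0,0,0],[0,0,-0.4],-1],[[0,0,0],[0,0,-1],-1],[[0,0,0],[0,0,-1.8],-1],[[0,0,0],[0,0,-2.6],-1],[[0,0,0],[0,0,-3.4],-1],[[0,0,0],[0,0,-4.2],-1],[[0,0,0],[0,0,-5],-1],[[0,0,0],[0,0,-5.8],-1],[[0,0,0],[0,0,-6.6],-1],[[0,0,0],[0,0,-7.4],-1],[[0,0,0],[0,0,-8.2],-1],[[0,0,0],[0,0,-9],-1],[[0,0,0],[0,0,-10],-1],[[0,0,0],[0,0,-11],-1],[[0,0,0],[0,0,-12],-1],[[0,0,0],[0,0,-12],-1]], newtons=30)

```text
clock: 7.63
position: [0.4948, 0.049, 0.2215]
ee_rot: [0.208, 3.131, 0.002]
force: [0.5, -0.2, -2.7]
width: 0.699
gripper_force: 29.9
```

```bash
python3 - <<'E'
from h import *
print(readout.observe()['position'],readout.observe()['gripper_force'])
cv2.imwrite("pics/s4.png",cv2.resize(cams.get_image("scene")[140:340,210:450],None,fx=2.5,fy=2.5))
g=[.4297,.3171]
goto(g,.22,.095);goto(g,.11,.095)
goto(g,.22,Y0)
E
```

```text
[0.49481114 0.04895966 0.22148152] 29.94216504972428
turn [ 0.001  0.003 -0.228] cm [ 9.96 25.72  0.04]
turn [ 0.001  0.003 -0.228] cm [10.   25.71 11.04]
turn [0.001 0.003 0.   ] cm [ 9.96 25.72  0.04]
```

View pics/s4.png

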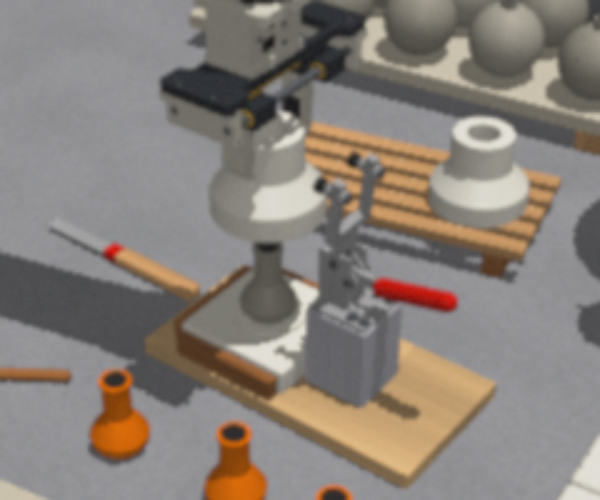

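The cap is held clear and the vase stands at crop (268,285). Next I carry the cap over to the free half of the rack.

drive_tool(commands=[[[0,0,0],[0.8,1,0],-1],[[0,0,0],[2,3,0],-1],[[0,0,0],[3,6,0],-1],[[0,0,0],[4,9,0],-1],[[0,0,0],[5,12,0],-1],[[0,0,0],[6,15,0],-1],[[0,0,0],[7,18,0],-1],[[0,0,0],[8,21,0],-1],[[0,0,0],[9,23.5,0],-1],[[0,0.003,0],[9.7,25,0],-1],[[0,0.003,0],[9.96,25.7,0],-1],[[0,0.003,0],[9.96,25.7,2],-1],[[0,0.003,0],[9.96,25.7,5],-1],[[0,0.003,0],[9.96,25.7,8],-1],[[0,0.003,0],[9.96,25.7,10],-1],[[0,0.003,0],[9.96,25.7,11],-1],[[0,0.003,0],[9.96,25.7,11],-1],[[0,0.003,0],[9.96,25.7,11],-1]])

```text
clock: 9.18
position: [0.4295, 0.3163, 0.1094]
ee_rot: [-0.21, -3.133, 0.001]
force: [0.3, 1.1, -2.6]
width: 0.697
gripper_force: 29.9
```

```bash
python3 - <<'E'
from h import *
s=readout.observe();print(s['position'],s['force'])
goto([.4297,.3171],.093)
E
```

```text
[0.42948703 0.3162579  0.10938907] [ 0.34308741  1.12782977 -2.61849034]
turn [-0.001 -0.002 -0.001] cm [-0.01  0.09  1.64]
```

Lower slowly, watching for contact.

drive_tool(commands=[[[0,0,0],[0,0,0.4],-1],[[0,0,0],[0,0,0.8],-1],[[0,0,0],[0,0,1.1],-1],[[0,0,0],[0,0,1.3],-1],[[0,0,0],[0,0,1.4],-1],[[0,0,0],[0,0,1.5],-1],[[0,0,0],[0,0,1.5],-1]])

```text
clock: 9.77
position: [0.429, 0.3169, 0.0942]
ee_rot: [-0.208, -3.133, -0.0]
force: [0.1, -0.2, -4.2]
width: 0.699
gripper_force: 29.9
```

drive_tool(commands=[[[0,0,0],[0,0,0.1],-1],[[0,0,0],[0,0,0.2],-1],[[0,0,0],[0,0,0.2],-1]])

```text
clock: 10.02
position: [0.4289, 0.3168, 0.0938]
ee_rot: [-0.209, -3.132, -0.002]
force: [-6.6, -4.3, 19.9]
width: 0.695
gripper_force: 30.2
```

Contact. I'll ease off and release.

drive_tool(commands=[[[0,0,0],[0,0,-0.1],-1],[[0,0,0],[0,0,-0.1],1],[[0,0,0],[0,0,-0.1],1],[[0,0,0],[0,0,-0.1],1],[[0,0,0],[0,0,-0.1],1],[[0,0,0],[0,0,-0.1],1],[[0,0,0],[0,0,-0.1],1],[[0,0,0],[0,0,-0.1],1],[[0,0,0],[0,0,-0.1],1],[[0,0,0],[0,0,-2],1],[[0,0,0],[0,0,-5],1],[[0,0,0],[0,0,-8],1],[[0,0,0],[0,0,-11],1],[[0,0,0],[0,0,-14],1],[[0,0,0],[0,0,-14],1]])

```text
clock: 11.27
position: [0.4317, 0.3184, 0.2379]
ee_rot: [0.209, 3.131, 0.011]
force: [0.8, 0.9, 0.4]
width: 1.0
gripper_force: 0.0
```

```bash
python3 - <<'E'
from h import *
goto(st(-55),.24);goto(st(-55),.09)
E
```

```text
turn [ 0.007  0.003 -0.   ] cm [ -9.66 -25.91  -0.36]
turn [ 0.007  0.003 -0.   ] cm [ -9.61 -26.02  14.64]
```

drive_tool(commands=[[[0,0,0],[-1.5,-4,-0.3],0.4],[[0,0,0],[-3,-8,-0.3],0.4],[[0,0,0],[-4.5,-12,-0.3],0.4],[[0,0,0],[-6,-16,-0.3],0.4],[[0,0,0],[-7.5,-20,-0.3],0.4],[[0,0,0],[-8.8,-23.5,-0.3],0.4],[[0,0,0],[-9.5,-25.6,-0.3],0.4],[[0,0,0],[-9.7,-26.0,-0.3],0.4],[[0,0,0],[-9.7,-26.0,-0.3],0.4],[[0,0,0],[-9.7,-26.0,-0.3],0.4]])

```text
clock: 12.1
position: [0.4909, 0.047, 0.2348]
ee_rot: [-0.208, -3.132, -0.001]
force: [0.3, 0.8, 0.7]
width: 0.7
gripper_force: 0.0
```

```bash
python3 - <<'E'
from h import *
goto(st(-55),.24);goto(st(-55),.09)
i=cams.camera_info("wrist");im=cams.get_image("wrist");a=cv2.resize(im,(400,300))
s=cams.get_image("scene");print(proj("wrist",[*SEAT,.126],i),proj("scene",[*SEAT,.126]),proj("scene",[.4297,.3171,.124]))
b=cv2.resize(s[140:340,210:450],(480,400),interpolation=cv2.INTER_CUBIC)[:, :400]
c=np.zeros((400,800,3),np.uint8);c[:300,:400]=a;c[:,400:]=b
cv2.imwrite("pics/j5.png",c)
E
```

```text
turn [ 0.    -0.002  0.   ] cm [-0.19  0.2  -0.52]
turn [ 0.    -0.002  0.   ] cm [-0.22  0.19 14.48]
[331.17583753 239.35082689] [316.36998831 237.85452693] [346.33119617 179.39681455]
```

View pics/j5.png

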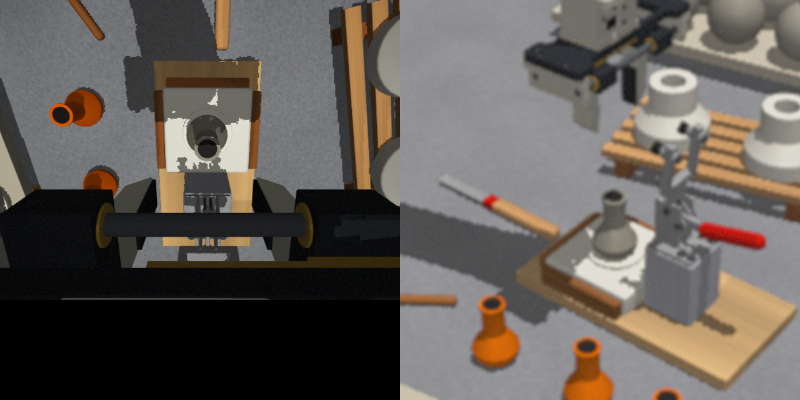

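The vase mouth is at wrist (331,238), exactly as predicted. The cap on the rack is at scene (346,180), also as predicted. I'll descend on the vase neck.

drive_tool(commands=[[[0,0,0],[-0.2,0.15,2],0.4],[[0,0,0],[-0.2,0.15,4],0.4],[[0,0,0],[-0.2,0.15,6],0.4],[[0,0,0],[-0.2,0.15,8],0.4],[[0,0,0],[-0.2,0.15,10],0.4],[[0,0,0],[-0.2,0.15,12],0.4],[[0,0,0],[-0.2,0.15,13.5],0.4],[[0,0,0],[-0.2,0.15,14.4],0.4],[[0,0,0],[-0.2,0.15,14.4],0.4],[[0,0,0],[-0.2,0.15,14.4],0.4]], newtons=8)

```text
clock: 13.03
position: [0.4928, 0.0482, 0.091]
ee_rot: [-0.206, -3.132, -0.0]
force: [0.4, -0.5, 0.8]
width: 0.701
gripper_force: 0.0
```

```bash
python3 - <<'E'
from h import *
goto(st(-55),.09)
E
```

```text
turn [-0.    -0.003  0.001] cm [-0.01  0.05  0.1 ]
```

drive_tool(commands=[[[0,0,0],[0,0.05,0.1],0.1],[[0,0,0],[0,0.05,0.1],-0.1],[[0,0,0],[0,0.05,0.1],-0.2],[[0,0,0],[0,0.05,0.1],-0.3],[[0,0,0],[0,0.05,0.1],-0.35],[[0,0,0],[0,0.05,0.1],-0.4],[[0,0,0],[0,0.05,0.1],-0.45],[[0,0,0],[0,0.05,0.1],-0.6],[[0,0,0],[0,0.05,0.1],-1],[[0,0,0],[0,0.05,0.1],-1],[[0,0,0],[0,0.05,0.1],-1]], newtons=8)

```text
clock: 13.95
position: [0.4931, 0.0481, 0.0901]
ee_rot: [-0.208, -3.133, -0.001]
force: [0.3, 0.8, 2.0]
width: 0.296
gripper_force: 8.0
```

Gripped at 27 mm. Lift straight up.

drive_tool(commands=[[[0,0,0],[0,0,-0.3],-1],[[0,0,0],[0,0,-0.8],-1],[[0,0,0],[0,0,-1.6],-1],[[0,0,0],[0,0,-2.6],-1],[[0,0,0],[0,0,-4],-1],[[0,0,0],[0,0,-6],-1],[[0,0,0],[0,0,-8],-1],[[0,0,0],[0,0,-10],-1],[[0,0,0],[0,0,-12],-1],[[0,0,0],[0,0,-13.5],-1],[[0,0,0],[0,0,-14],-1],[[0,0,0],[0,0,-14],-1]])

```text
clock: 14.95
position: [0.494, 0.048, 0.2317]
ee_rot: [0.209, 3.134, 0.002]
force: [0.0, -0.5, -0.7]
width: 0.3
gripper_force: 8.0
```

```bash
python3 - <<'E'
from h import *
print(readout.observe()['gripper_force'])
goto([.459,-.309],.23,Y0);goto([.459,-.309],.10,Y0)
goto([.459,-.309],.10,0)
E
```

```text
8.000034180586226
turn [0.001 0.001 0.   ] cm [ -1.26 -35.84   0.12]
turn [0.001 0.001 0.   ] cm [ -1.25 -35.86  13.12]
turn [ 0.001  0.001 -0.133] cm [ -1.25 -35.86  13.12]
```

drive_tool(commands=[[[0,0,0],[0,-1,0],-1],[[0,0,0],[0,-3,0],-1],[[0,0,0],[-0.3,-6,0],-1],[[0,0,0],[-0.4,-9,0],-1],[[0,0,0],[-0.5,-12,0],-1],[[0,0,0],[-0.6,-15,0],-1],[[0,0,0],[-0.7,-18,0],-1],[[0,0,0],[-0.8,-21,0],-1],[[0,0,0],[-0.9,-24,0],-1],[[0,0,0],[-1,-27,0],-1],[[0,0,0],[-1.1,-30,0],-1],[[0,0,0],[-1.2,-33,0],-1],[[0,0,0],[-1.25,-35,0],-1],[[0,0,0],[-1.25,-35.85,0],-1],[[0,0,0],[-1.25,-35.85,2],-1],[[0,0,0],[-1.25,-35.85,5],-1],[[0,0,0],[-1.25,-35.85,8],-1],[[0,0,0],[-1.25,-35.85,10.5],-1],[[0,0,0],[-1.25,-35.85,11.5],-1],[[0,0,0],[-1.25,-35.85,11.5],-1]])

```text
clock: 16.62
position: [0.4559, -0.3077, 0.1122]
ee_rot: [-0.208, -3.127, -0.004]
force: [-0.4, -0.2, -0.4]
width: 0.296
gripper_force: 8.0
```

```bash
python3 - <<'E'
from h import *
s=readout.observe();print(s['position'],s['force'],s['gripper_force'])
goto([.459,-.309],.088)
cv2.imwrite("pics/s6.png",cv2.resize(cams.get_image("scene")[280:440,110:320],None,fx=3.5,fy=3.5))
E
```

```text
[ 0.4559253  -0.30767729  0.11220266] [-0.36413433 -0.23051882 -0.38154212] 7.999937210697681
turn [ 0.002 -0.007  0.   ] cm [-0.34 -0.09  2.42]
```

View pics/s6.png

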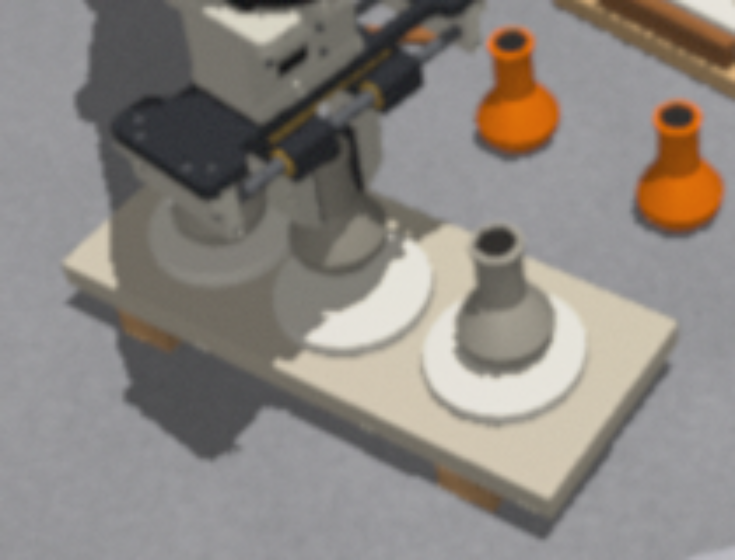

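The vase hangs upright over the middle bat at crop (337,240), and the bat centre is at about (353,285). I'll lower it gently.

drive_tool(commands=[[[0,-0.004,0],[-0.2,-0.05,0.5],-1],[[0,-0.004,0],[-0.25,-0.05,1],-1],[[0,-0.004,0],[-0.25,-0.05,1.4],-1],[[0,-0.004,0],[-0.25,-0.05,1.7],-1],[[0,-0.004,0],[-0.25,-0.05,1.9],-1],[[0,-0.004,0],[-0.25,-0.05,2.0],-1],[[0,-0.004,0],[-0.25,-0.05,2.1],-1],[[0,-0.004,0],[-0.25,-0.05,2.1],-1]])

```text
clock: 17.33
position: [0.4603, -0.3099, 0.0938]
ee_rot: [0.209, 3.133, -0.0]
force: [-0.0, -0.3, -1.1]
width: 0.3
gripper_force: 8.0
```

drive_tool(commands=[[[0,0,0],[0,0,0.1],-1],[[0,0,0],[0,0,0.2],-1],[[0,0,0],[0,0,0.3],-1],[[0,0,0],[0,0,0.3],-1]])

```text
clock: 17.67
position: [0.4602, -0.3098, 0.0907]
ee_rot: [0.208, 3.133, -0.0]
force: [-0.4, -0.7, -0.8]
width: 0.299
gripper_force: 8.0
```

drive_tool(commands=[[[0,0,0],[0,0,0.1],-1],[[0,0,0],[0,0,0.15],-1],[[0,0,0],[0,0,0.15],-1]])

```text
clock: 17.92
position: [0.4603, -0.3098, 0.0893]
ee_rot: [0.208, 3.133, -0.0]
force: [-0.0, -0.3, -1.2]
width: 0.298
gripper_force: 8.0
```

drive_tool(commands=[[[0,0,0],[0,0,0.1],-1],[[0,0,0],[0,0,0.1],-1],[[0,0,0],[0,0,0.1],-1]])

```text
clock: 18.17
position: [0.4603, -0.3099, 0.0884]
ee_rot: [0.208, 3.133, -0.0]
force: [0.2, 1.0, -0.1]
width: 0.301
gripper_force: 8.0
```

drive_tool(commands=[[[0,0,0],[0,0,0.1],-1],[[0,0,0],[0,0,0.1],-1],[[0,0,0],[0,0,0.1],-1]])

```text
clock: 18.42
position: [0.461, -0.3099, 0.0879]
ee_rot: [0.208, 3.131, -0.0]
force: [0.4, 2.7, 5.1]
width: 0.3
gripper_force: 8.0
```

Contact at 5 N. I'll open slowly, then rise.

drive_tool(commands=[[[0,0,0],[0,0,-0.05],-0.38],[[0,0,0],[0,0,-0.05],-0.3],[[0,0,0],[0,0,-0.05],-0.2],[[0,0,0],[0,0,-0.05],0],[[0,0,0],[0,0,-0.05],0.2],[[0,0,0],[0,0,-0.05],0.4],[[0,0,0],[0,0,-0.05],0.4],[[0,0,0],[0,0,-1],0.4],[[0,0,0],[0,0,-3],0.4],[[0,0,0],[0,0,-6],0.4],[[0,0,0],[0,0,-9],0.4],[[0,0,0],[0,0,-12],0.4],[[0,0,0],[0,0,-15],0.4],[[0,0,0],[0,0,-17],0.4],[[0,0,0],[0,0,-17],0.4],[[0,0,0],[0,0,-17],0.4]])

```text
clock: 19.75
position: [0.4604, -0.3103, 0.259]
ee_rot: [0.208, 3.13, -0.002]
force: [-1.3, 0.2, -0.8]
width: 0.699
gripper_force: 0.0
```

```bash
python3 - <<'E'
from h import *
s=cams.get_image("scene");cv2.imwrite("pics/s7.png",cv2.resize(s[130:450,110:450],None,fx=1.8,fy=1.8))
print(((proj("scene",[.459,-.309,.124])-[110,130])*1.8))
E
```

```text
[169.61713332 364.93293229]
```

View pics/s7.png

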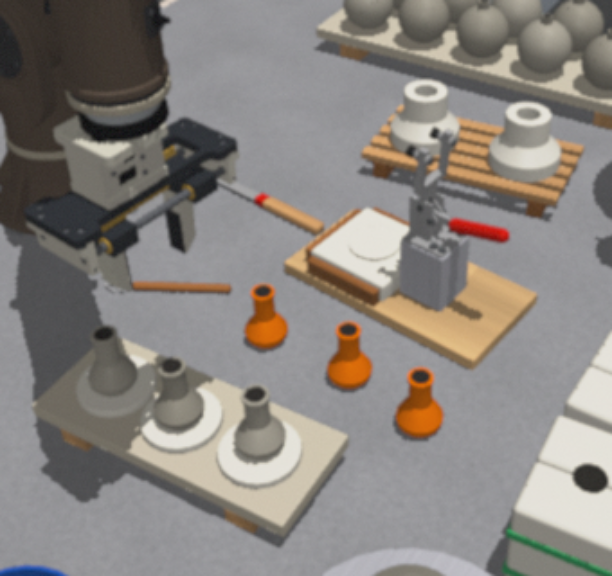

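The vase stands upright on the middle bat, its mouth at crop (172,365) against a prediction of (170,365). The cap is on the rack and the clamp is open.

```bash
python3 -c "
from cell import job
print(job.sign_off())"
```

```text
the job is handed in; nothing more can be done
None
```

I've handed the job in: the clamp is open, the cap stands on the free half of the drying rack, and the vase stands upright in the middle of the empty bat, with about 20 of the 61 s used; sign-off returned no verdict.

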